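# Move the detector head to the test stand

### The arm

A 7-joint arm with a two-finger parallel gripper is mounted at the origin on the work surface. World frame = base frame: x ahead of the robot, y to its left, z up, the work surface at z = 0. Lengths are in m, angles in rad, forces in N, time in s.
With the tool pointing down it reaches from about 0.4 to 0.9 m from the base axis. Payload 5.5 kg.
Tool frame: the origin (TCP) lies at the centre of the arm's flange, where the gripper is bolted on; the fingertips stand 178 mm ahead of it and the grasp point (between the pads) lies 159 mm ahead of it; z points along the fingers, y is the direction in which the jaws open and shut (so a half turn about z gives the same grasp; the last joint's range is limited). The gripper opens to 92 mm and grips with 3 to 60 N. Pads are 19 mm wide; open, the fingers measure 130 mm over their backs; the gripper's body (75 mm by 190 mm) begins 47 mm behind the grasp point.
Start: joints at [-0.878, 0.501, -0.427, 1.55, 0.221, 1.138, -0.21], TCP at [0.271, 0.591, 0.405] pointing down, gripper open.
Joint ranges: [-2.88, 2.88], [-0.31, 2.03], [-1.54, 1.56], [0.2, 2.42], [-1.41, 4.55], [0.19, 2.02], [-2.57, 2.57]. Speed limits (rad/s): [2.57, 2.57, 3.14, 3.14, 3.14, 3.14, 3.14].

### API

Orientations are given as a unit quaternion [x, y, z, w].
In Python, from cell import observe, capture, close_job gives the robot as it stands. The module is installed in compiled form; this text tells all that it offers.
- The arm moves only by the shell command python3 -m pendant 'ROWS' [OPENING] [FORCE]. ROWS is JSON, a list of rows, each an object of numbers: "x", "y", "z": the shift along the world's x, y, z in cm; "yaw": the turn about the world's z in rad. In form: [{"x": .., "y": .., "z": .., "yaw": ..}, ...]. A call has 1 to 12 rows; each row shifts and turns the commanded pose from where the row before left it; what a row does not reach is not made up. A row lasts 1/12 s, in which the tool goes at most 41.7 mm and 7.16 degrees, less where a joint would pass 70% of its speed; a pose out of reach is approached as far as the arm can. A call with a gripper value outside its range is refused whole. OPENING is the closure in counts, from 0 (fully open) to 255 (shut), set as the call begins (- or left out, the last holds). The fingers move at their own pace and stop on an object; FORCE is the grip in N (left out, the last holds). Time passes only in rows, so rows that do not move let the fingers close. It gives the time, the measured TCP pose, the force and the opening at its end, in the units of the state.
- observe(): the state, without advancing time (a new reading comes with each control period).
- capture(name): name is "side" or "top" or "wrist"; returns a dict with "img" (384x512x3 uint8, red, green, blue), "z_map" (384x512 float32, m along the optical axis (not along the pixel's ray), 0 where there is no reading), "fov_y" (degrees; the focal length in pixels is half the picture's height over the tangent of half this angle, whatever the lens; pixels are square), "cx", "cy" (the principal point, pixels), "distortion" ([k1, k2, p1, p2, k3] as OpenCV has them; the pictures are not rectified), "R" (3x3) and "t" (3): a world point X has camera coordinates R X + t. Camera axes: x right, y down, z forward; pixel columns grow to the right and rows downward; lengths in m; the calibration is good to about 2 mm. A picture is of the moment at which its call begins.
- close_job(): hands the job in, once; it reports no verdict.
The state is a dict: "time": time; "q": joint angles; "qvel": joint speeds; "joint_torque": joint torques, N m; "eef_pos": TCP position; "orientation": TCP orientation; "ft_force": force on the tool from outside, world axes, zero at the start; "wrist_torque": the same for the moment, N m; "width": finger opening in m.
Only numpy, scipy, OpenCV 4.12 (cv2) and the standard library are available. Lean on these libraries where they do the work, as an engineer would, in place of code of your own. Each camera call takes 0.05 s, during which the arm holds its last target.

### The job

Move the black detector head from the blue parking dock to the test stand: press the dock's red catch so that the head pops loose, slide it out, then slide it into the stand's dovetail until the stand's catch clicks up behind the plate, and let go. Work gently, with light forces on catches, dock, stand and head, and leave the other things on the bench where they are.

Things in the scene. Friction and masses are not known exactly. Their poses are not given: they have to be found in the camera images.
- head_mid (a point): Middle of the detector head's black block, where to grasp. Block 40 long (x, sliding direction) x 32 wide (y) x 48 mm high, yellow bands, amber window on top, on a dovetail plate 60 long, 9 thick, 46 wide below, 34 mm wide above, centred under it. Plate underside 33 mm below this point, block top 24 mm above. x points to the end that goes in first. Starts locked in dock_a
- head: The detector head as a whole (block and plate), about 0.35 kg (0.26 to 0.44). Origin: middle of the plate's underside, 33 mm below head_mid; axes as there
- dock_a: Blue parking dock fixed to the bench, 90 mm wide, from x = -94 to +58 mm. Origin: underside of its foot, under the middle of a plate that is fully home; x points from the mouth towards the stop (the way in), z up. The plate's underside slides on a floor 24 mm above the origin. After its catch is pressed the plate must be drawn out level along -x, 75 mm or more, to clear the rails
- dock_a_pad (a point): Centre of the top of the parking dock's red press pad, 28 (x) x 30 (y) mm, in front of the mouth at x = -72 mm of dock_a, 20 mm above the bench when up. The plate passes over it. Pressing it straight down 5 to 8 mm takes 3 to 10 N; hard stop at 8 mm. The head then pops 13 to 18 mm out towards the pad, pushed by a sprung plunger, and stays there over the tooth
- catch_a (a joint): Travel of the parking dock's catch (red pad with a steel tooth behind the plate's tail), m: 0 = up, 0.008 = fully down; below 0.0045 the tooth still locks the plate. About 0.002 to 0.005 while a plate lies over the tooth
- stand: Aluminium test stand fixed to the bench, foot 200 x 110 mm. Origin: underside of its foot; x is the way in, z up. It carries a stage, clamped stiffly, with an orange dock of the same make as dock_a. The stage is set 0 to 30 mm along +x from the origin, which is not measured: stop, rails, tooth and pad all shift with it. Middle of a plate fully home: x = 0 to 30 mm
- stand_floor (a point): Point 50 mm above the stand's origin, level with the floor on which the plate's underside slides; axes as the stand's. From here, plus 0 to 30 mm: rails x = -30 to +30 mm, 9 mm high, 1.5 mm play each side; guides flare out to x = -45 mm, 5 mm wider each side at the tip; floor lip slopes down 3 mm from x = -44 to -56 mm; rubber bumper that stops the block: face x = +20 mm, 26 to 42 mm up; red pad centre x = -72 mm, 4 mm below
- catch_b (a joint): Travel of the stand's catch, m: 0 = up, 0.008 = down. The entering plate holds it down 0.002 to 0.005; it jumps to 0 with the click, only once the plate is within 1.5 mm of the hard stop. Sliding in takes about 1 to 12 N (friction, ramped tooth, sprung plunger over the last 14 mm); on the stop the force rises steeply, so push on slowly by feel
- driver: Bystander: screwdriver, 170 mm long, lying on the bench; leave alone
- meter: Bystander: yellow hand multimeter, 130 x 75 x 38 mm, origin under its middle; leave alone
- tray: Bystander: grey open parts tray, 120 x 90 x 30 mm, origin under its middle; leave alone
- tape: Bystander: blue roll of tape, 90 mm across, 18 mm high, origin under its middle; leave alone
- ruler: Bystander: green ruler, 200 x 30 x 4 mm, long along y, origin under its middle; leave alone
- jack: Bystander: brass scissor jack, 90 x 70 x 63 mm, origin under its middle; leave alone
- jar: Bystander: clear lidded jar, 48 mm across, 65 mm high, origin under its middle; leave alone
Things that resemble listed ones, but are neither listed nor needed, are in the scene too. Leave any green look-alike of the head alone.

How it is judged:
On the way, in this order (a step that is already met when the one before it is completed fails the run):
1. the parking dock's catch is pressed and the head has popped loose, still in its rails (x of head_mid in the frame of dock_a between -0.058 and -0.006 m and z of head_mid in the frame of dock_a below 0.061 m and value of joint catch_a above 0.0015 m), for 0.1 s.
2. the head is clear of the parking dock (distance between head_mid and dock_a above 0.1 m and value of joint catch_a below 0.001 m), for 0.1 s.
3. the plate is in the stand's dovetail, lying over its catch (y of head_mid in the frame of stand between -0.003 and 0.003 m and z of head_mid in the frame of stand between 0.08 and 0.0865 m and x of head_mid in the frame of stand above -0.05 m and value of joint catch_b above 0.0015 m), for 0.1 s.
At the end, for the whole second after the job is handed in: Head fully home in the stand's dovetail (-4 to +34 mm of the stand's origin along x, within 3 mm sideways, at seated height, in line within 0.06 rad, upright), the stand's catch up behind it and the dock's catch up (each under 1.2 mm down), head released and at rest (y of head_mid in the frame of stand between -0.003 and 0.003 m and z of head_mid in the frame of stand between 0.08 and 0.0865 m and x of head_mid in the frame of stand between -0.004 and 0.034 m and angle between the x axis of head_mid and the x axis of stand, either way round below 0.06 rad and angle between head_mid's own z axis and vertical below 0.05 rad and value of joint each of catch_b, catch_a below 0.0012 m and linear speed of head below 0.01 m/s and contact force between the fingers and head below 0.2 N); the robot touches nothing.
It fails at once if the head is forced against the parking dock with more than 60 N (contact force between head and dock_a above 60 N).
It fails at once if the head is forced against the test stand with more than 45 N (contact force between head and stand above 45 N).
It fails at once if the robot presses on the parking dock, the stand or a catch with more than 40 N (contact force between any of the arm, the fingers and dock_a above 40 N or contact force between any of the arm, the fingers and stand above 40 N).
It fails at once if one of the other things on the bench is moved by more than 20 mm (distance of any of driver, meter, tray, tape, ruler, jack, jar from where it was at the start of the episode above 0.02 m).
It also fails if it takes over 72 s, if anything falls off the work surface, if the arm or the gripper's body presses on something with over 40 N, if the wrist force passes 120 N, or if a joint passes its speed limit or range.

## Working session

There is one attempt and no reset: what is moved stays moved. The work goes in short steps, Python scripts to look and compute and a shell command to move; the robot and the scene stay as the last step left them, time stands still between calls to the robot, and variables do not carry over. Pictures are saved under pics/ and viewed, and the job is handed in when it is done.

```bash
mkdir -p pics; cat > h.py <<'E'
import numpy as np, cv2
from cell import observe, capture
def save(c,n): cv2.imwrite(f'pics/{n}.png',c['img'][:,:,::-1])
def K(c):
    f=192/np.tan(np.radians(c['fov_y'])/2); return np.array([[f,0,c['cx']],[0,f,c['cy']],[0,0,1.]])
def world(c,uv,z=None):
    # uv Nx2; use depth map
    uv=np.atleast_2d(np.array(uv,float)); n=cv2.undistortPoints(uv.reshape(-1,1,2),K(c),np.array(c['distortion'])).reshape(-1,2)
    R=np.array(c['R']);t=np.array(c['t']); out=[]
    for (u,v),m in zip(uv,n):
        d=np.array([m[0],m[1],1.])
        o=-R.T@t; r=R.T@d
        if z is None:
            s=c['z_map'][int(round(v)),int(round(u))]
        else: s=(z-o[2])/r[2]
        out.append(o+s*r)
    return np.array(out)
def cloud(c):
    h,w=c['z_map'].shape
    g=np.stack(np.meshgrid(np.arange(w),np.arange(h)),-1).reshape(-1,2).astype(float)
    n=cv2.undistortPoints(g.reshape(-1,1,2),K(c),np.array(c['distortion'])).reshape(-1,2)
    s=c['z_map'].reshape(-1)[:,None].astype(float)
    P=(np.c_[n,np.ones(len(n))]*s-np.array(c['t']))@np.array(c['R'])
    P[s[:,0]==0]=np.nan
    return P.reshape(h,w,3)
E
python3 - <<'E'
from h import *
import pickle
for n in ['top','side','wrist']:
    c=capture(n); save(c,n+'0'); pickle.dump(c,open(n+'0.pkl','wb')); print(n,c['fov_y'],-np.array(c['R']).T@c['t'])
print(observe())
E
```

```text
top 45.77789340202138 [0.37303496 0.00316282 1.43100301]
side 44.820454385753365 [ 0.38802544 -1.10671033  0.94663446]
wrist 58.0893456017003 [0.20275283 0.62133497 0.3840714 ]
{'time': 0.15, 'q': array([-0.87779901,  0.50165308, -0.4268536 ,  1.55116758,  0.22078681,
        1.1383079 , -0.21031228]), 'qvel': array([-2.19918654e-05, -1.62105522e-03, -6.72615290e-04, -3.59951182e-03,
        1.04097671e-03,  1.53379928e-04,  5.37652306e-04]), 'joint_torque': array([-6.42946936e-03, -5.67104244e+01, -5.82506150e+00, -2.79450792e+01,
       -6.88038720e-02,  2.66922649e-02,  1.09239418e-04]), 'eef_pos': array([0.2707635 , 0.59063475, 0.4039233 ]), 'orientation': array([ 2.13230996e-01,  9.77001529e-01, -7.16993031e-04, -2.00763428e-04]), 'ft_force': array([ 0.05195918, -0.1083836 ,  0.29231981]), 'wrist_torque': array([-0.0071816 ,  0.01749728,  0.0043952 ]), 'width': 0.09193452643006925}
```

View pics/top0.png

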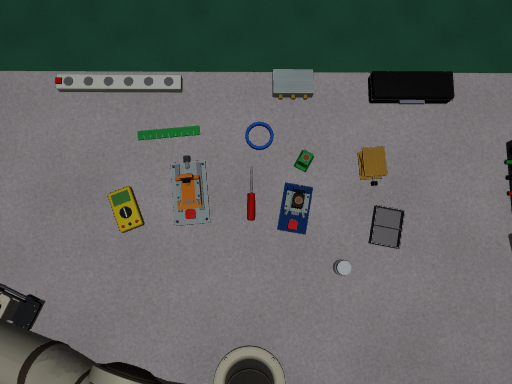

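View pics/side0.png

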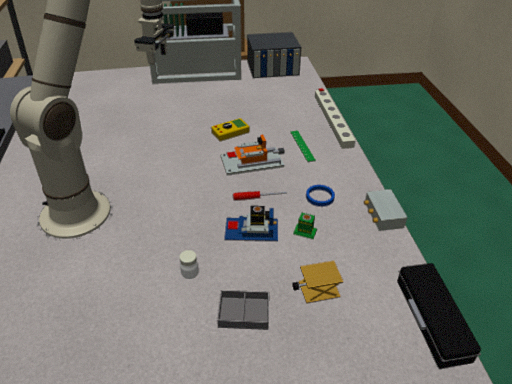

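View pics/wrist0.png

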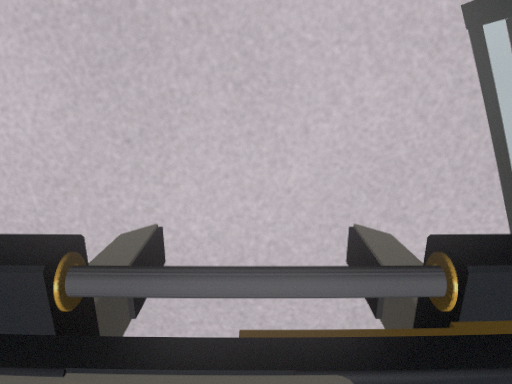

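The top view shows the blue dock at about (295,208) with its red pad at (293,225), and the stand at about (190,190) with its pad at (190,214). Both mouths point down, towards the robot. The green look-alike is at (304,160). Next I'll enlarge both and fit their poses.

```bash
python3 - <<'E'
from h import *
import pickle
c=pickle.load(open('top0.pkl','rb'))
im=c['img'][145:240,160:325,::-1]
cv2.imwrite('pics/topz.png',cv2.resize(im,None,fx=4.8,fy=4.8,interpolation=cv2.INTER_CUBIC))
P=cloud(c); I=c['img'].astype(int)
hsv=cv2.cvtColor(c['img'],cv2.COLOR_RGB2HSV)
def rep(name,m):
    m=m.astype(np.uint8); n,l,s,ce=cv2.connectedComponentsWithStats(m)
    for i in range(1,n):
        if s[i,4]>15: 
            p=P[l==i]; print(name,s[i],ce[i].round(1),np.nanmedian(p,0).round(4))
reg=np.zeros(I.shape[:2],bool); reg[145:240,160:325]=1
rep('red',reg&((hsv[...,0]<6)|(hsv[...,0]>174))&(hsv[...,1]>150)&(hsv[...,2]>80))
rep('blue',reg&(hsv[...,0]>100)&(hsv[...,0]<125)&(hsv[...,1]>120))
# heights map
Z=P[...,2]
for r0,c0,c1 in [(0,0,0)]:
  np.set_printoptions(linewidth=250)
  print((Z[180:236:2,276:316:2]*1000).round(0).astype(int))
  print((Z[152:228:3,168:214:2]*1000).round(0).astype(int))
E
```

```text
red [247 193   8  27 175] [250.4 206.1] [ 0.5272 -0.0009  0.0226]
red [185 209  11  10  83] [190.  213.6] [0.5008 0.1821 0.046 ]
red [288 220  10  10  82] [292.5 224.3] [ 0.4713 -0.133   0.0197]
blue [249 145  20   5  63] [258.5 146.7] [ 0.719  -0.0265  0.0149]
blue [277 183  36  51 717] [293.9 210.4] [ 0.4977 -0.1357  0.0073]
[[                  -4                    0                    0                   -6                    1                   -2                    1                   -4                    3                   -2                   -3
                     0                   -2                    3                    6                   -5                   -3                   -1                    1                   -2]
 [                  -4                   -5                    1                    3                    2                   -2                   -3                    1                   -6                    1                   -3
                    -3                   -6                   -6                   -1                    3       
[... 23293 characters left out ...]
                   0                   -3                    3
                    -1]
 [                   0                   -6                   -4                   -2                   -2                    3                    1                   -2                    1                   -1                   -5
                    -4                    0                    1                   -1                   -1                    2                   -1                   -1                    0                   -2                    5
                     3]]<stdin>:20: RuntimeWarning: invalid value encountered in cast
<stdin>:21: RuntimeWarning: invalid value encountered in cast
```

View pics/topz.png

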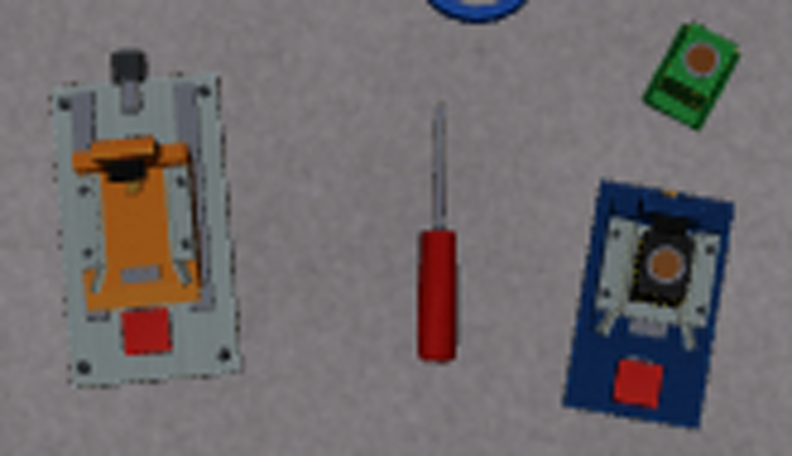

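```bash
python3 - <<'E'
from h import *
import pickle
c=pickle.load(open('top0.pkl','rb'))
z=lambda L:[(160+u/4.8-.4,145+v/4.8-.4) for u,v in L]
D=world(c,z([(601,181),(734,204),(698,428),(563,405)]),0.008); print(D.round(4),D.mean(0))
S=world(c,z([(52,88),(217,76),(242,372),(74,386)]),0.012); print(S.round(4),S.mean(0))
for Q in(D,S):
  a=(Q[0]+Q[1]-Q[2]-Q[3]); print('yaw',np.arctan2(a[1],a[0]),np.linalg.norm(a)/2, np.linalg.norm(Q[0]+Q[3]-Q[1]-Q[2])/2)
print(world(c,z([(638,384)]),0.02),world(c,z([(146,331)]),0.046))
w=pickle.load(open('wrist0.pkl','rb')); print(np.array(w['R']),w['cx'],w['cy'])
E
```

```text
[[ 0.6047 -0.1114  0.008 ]
 [ 0.5894 -0.1992  0.008 ]
 [ 0.4419 -0.1728  0.008 ]
 [ 0.4569 -0.085   0.008 ]] [ 0.52322784 -0.14209342  0.008     ]
[[0.6661 0.2515 0.012 ]
 [0.6743 0.1427 0.012 ]
 [0.4782 0.1237 0.012 ]
 [0.4692 0.2324 0.012 ]] [0.5719437  0.18757163 0.012     ]
yaw -0.17676135761781514 0.14994551510607873 0.0890736812481105
yaw 0.09674868385922027 0.19742029777774733 0.10909393147947913
[[ 0.46974223 -0.13293678  0.02      ]] [[0.50177521 0.18205625 0.046     ]]
[[ 0.41747027  0.9086871  -0.0025142 ]
 [ 0.87343177 -0.40050689  0.27696783]
 [ 0.25067014 -0.11782182 -0.9608759 ]] 255.32460394725643 188.1447655938307
```

```bash
python3 -m pendant '[{"x":2,"y":-3.4,"yaw":0.044},{"x":2,"y":-3.4,"yaw":0.044},{"x":2,"y":-3.4,"yaw":0.044},{"x":2,"y":-3.4,"yaw":0.044},{"x":2,"y":-3.4,"yaw":0.044},{"x":2,"y":-3.4,"yaw":0.044},{"x":2,"y":-3.4,"yaw":0.044},{"x":2,"y":-3.4,"yaw":0.044},{"x":2,"y":-3.4,"yaw":0.044},{"x":2,"y":-3.4,"yaw":0.044},{"x":2,"y":-3.4,"yaw":0.044},{"x":2,"y":-3.4,"yaw":0.044}]'
python3 -m pendant '[{"x":2},{},{}]'
python3 - <<'E'
from h import *
import pickle
c=capture('wrist'); save(c,'w1'); pickle.dump(c,open('w1.pkl','wb')); o=observe(); print(o['time'],o['eef_pos'],o['orientation'])
E
```

```text
0.2 [0.2707944  0.59067679 0.40405646] [ 2.13233551e-01  9.77001062e-01 -5.90127593e-04 -1.68654424e-04]invalid input at $[0]: expected keys x, y, z, yaw
invalid input at $[0]: expected keys x, y, z, yaw
```

View pics/w1.png

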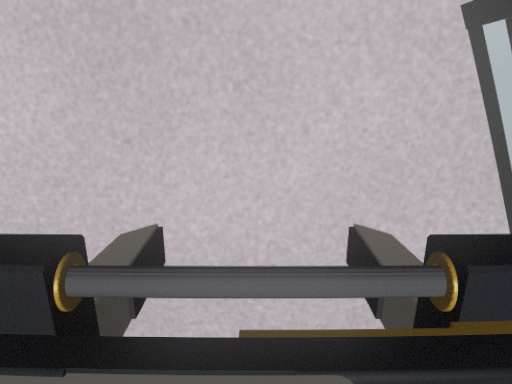

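The picture is unchanged because the call was refused: each row needs all four keys.

```bash
python3 -m pendant '[{"x":2,"y":-3.4,"z":0,"yaw":0.044},{"x":2,"y":-3.4,"z":0,"yaw":0.044},{"x":2,"y":-3.4,"z":0,"yaw":0.044},{"x":2,"y":-3.4,"z":0,"yaw":0.044},{"x":2,"y":-3.4,"z":0,"yaw":0.044},{"x":2,"y":-3.4,"z":0,"yaw":0.044},{"x":2,"y":-3.4,"z":0,"yaw":0.044},{"x":2,"y":-3.4,"z":0,"yaw":0.044},{"x":2,"y":-3.4,"z":0,"yaw":0.044},{"x":2,"y":-3.4,"z":0,"yaw":0.044},{"x":2,"y":-3.4,"z":0,"yaw":0.044},{"x":2,"y":-3.4,"z":0,"yaw":0.044}]'
python3 -m pendant '[{"x":2,"y":0,"z":0,"yaw":0},{"x":0,"y":0,"z":0,"yaw":0},{"x":0,"y":0,"z":0,"yaw":0}]'
python3 - <<'E'
from h import *
import pickle
c=capture('wrist'); save(c,'w2'); pickle.dump(c,open('w2.pkl','wb')); o=observe(); print(o['time'],o['eef_pos'],o['orientation'])
E
```

```text
time: 1.2
eef_pos: [0.5114, 0.181, 0.4049]
orientation: [-0.05, 0.999, -0.0, 0.0]
ft_force: [0.3, -0.1, -0.7]
width: 0.0921
time: 1.45
eef_pos: [0.5314, 0.1822, 0.4044]
orientation: [-0.048, 0.999, 0.0, -0.0]
ft_force: [-0.0, 0.3, 0.2]
width: 0.0921
1.5 [0.53039854 0.18337817 0.40436794] [-4.91743439e-02  9.98789964e-01  3.23653768e-04 -6.22635291e-04]
```

View pics/w2.png

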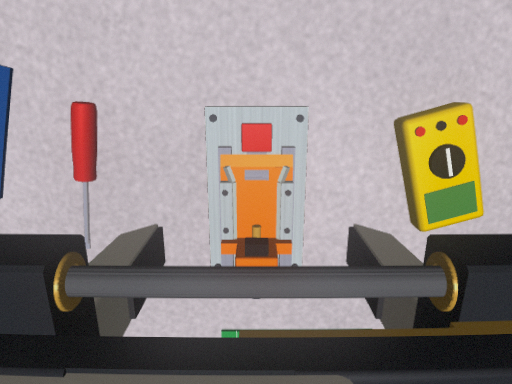

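The stand is centred at column 257, with its foot's near corners at (205,107) and (308,107). The red pad is at (257,137), the mouth guides at about row 173 and the bumper at (257,247). It looks well aligned, so I'll measure it on a zoomed view.

```bash
python3 - <<'E'
from h import *
import pickle
c=pickle.load(open('w2.pkl','rb'))
im=c['img'][100:272,190:325,::-1]
cv2.imwrite('pics/w2z.png',cv2.resize(im,None,fx=3.4,fy=3.4,interpolation=cv2.INTER_CUBIC))
P=cloud(c);hsv=cv2.cvtColor(c['img'],cv2.COLOR_RGB2HSV)
H,S,V=[hsv[...,i] for i in range(3)]
def edges(mask,rows,z):
    L=[];Rr=[]
    for r in rows:
        x=np.where(mask[r,190:325])[0]+190
        L.append((x.min()-.5,r));Rr.append((x.max()+.5,r))
    a=world(c,L,z);b=world(c,Rr,z);return a,b
red=((H<6)|(H>174))&(S>150)&(V>60); red[:, :190]=0; red[:,325:]=0
ys,xs=np.where(red); print('pad px',xs.mean(),ys.mean(),xs.min(),xs.max(),ys.min(),ys.max(),'depth z',np.nanmedian(P[red],0))
print('pad',world(c,[(xs.mean(),ys.mean())],0.046))
o=(H>6)&(H<18)&(S>180)&(V>100)
for rows,z in [(range(158,166),.05),(range(186,220),.05)]:
    a,b=edges(o,rows,z); m=(a+b)/2; print('orange',m.mean(0),(np.linalg.norm(a-b,axis=1)).mean(), np.polyfit(m[:,0],m[:,1],1)[0])
E
```

```text
pad px 256.0 137.0 242 270 124 150 depth z [0.50177596 0.1796193  0.04635244]
pad [[0.50192716 0.17966182 0.046     ]]Traceback (most recent call last):
  File "<stdin>", line 19, in <module>
  File "<stdin>", line 12, in edges
    return umr_minimum(a, axis, None, out, keepdims, initial, where)
ValueError: zero-size array to reduction operation minimum which has no identity
```

View pics/w2z.png

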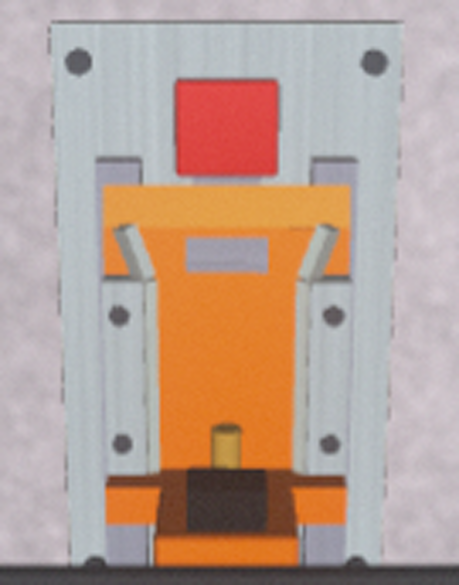

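```bash
cat > m.py <<'E'
from h import *
E
python3 - <<'E'
from h import *
import pickle
c=pickle.load(open('w2.pkl','rb'))
z=lambda L:[(190+(u+.5)/3.4-.5,100+(v+.5)/3.4-.5) for u,v in L]
def rep(n,L,zz):
    W=world(c,z(L),zz); m=(W[::2]+W[1::2])/2
    d=m[-1]-m[0]; w=W[0::2]-W[1::2]
    print(n,W.mean(0).round(4),'mids',m[:,:2].round(4).tolist(),'yaw mid',np.arctan2(d[1],d[0]).round(4),'yaw cross',[np.arctan2(-x[0],x[1]).round(4) for x in w*np.sign(w[:,1:2])],np.linalg.norm(w,axis=1).round(4))
P=cloud(c)
for u,v in z([(119,295),(334,380),(119,380),(220,330),(220,400),(70,200),(227,495)]): print(P[int(v)-1:int(v)+2,int(u)-1:int(u)+2,2].mean().round(4))
rep('screws',[(119,316),(334,316),(122,443),(330,443)],.059)
rep('pad',[(176,79),(278,79),(177,176),(278,176)],.046)
rep('rail',[(103,280),(352,278),(106,475),(346,476)],.059)
rep('railin',[(147,280),(305,280),(150,475),(301,475)],.059)
rep('foot',[(51,22),(403,22),(70,560),(388,560)],.012)
rep('footscr',[(78,62),(374,62),(95,563),(356,563)],.012)
rep('lip',[(103,185),(351,185),(103,226),(351,226)],.05)
E
```

```text
0.0594
nan
0.0589
0.0503
0.0504
0.0127
0.0921
screws [0.5743 0.1868 0.059 ] mids [[0.5546, 0.1849], [0.594, 0.1886]] yaw mid 0.092 yaw cross [np.float64(0.0951), np.float64(0.0951)] [0.0622 0.0622]
pad [0.5022 0.1802 0.046 ] mids [[0.4883, 0.1788], [0.5161, 0.1816]] yaw mid 0.1011 yaw cross [np.float64(0.0951), np.float64(0.0951)] [0.0291 0.0294]
rail [0.574  0.1869 0.059 ] mids [[0.5435, 0.1842], [0.6046, 0.1896]] yaw mid 0.0889 yaw cross [np.float64(0.1034), np.float64(0.0906)] [0.0714 0.0724]
railin [0.5741 0.1866 0.059 ] mids [[0.5438, 0.1838], [0.6044, 0.1894]] yaw mid 0.0932 yaw cross [np.float64(0.0951), np.float64(0.0951)] [0.0453 0.0455]
foot [0.5661 0.1867 0.012 ] mids [[0.474, 0.1775], [0.6582, 0.1959]] yaw mid 0.0997 yaw cross [np.float64(0.0951), np.float64(0.0951)] [0.1091 0.1123]
footscr [0.5728 0.1866 0.012 ] mids [[0.4862, 0.1783], [0.6594, 0.1948]] yaw mid 0.0946 yaw cross [np.float64(0.0951), np.float64(0.0951)] [0.0925 0.0923]
lip [0.524  0.1822 0.05  ] mids [[0.518, 0.1816], [0.53, 0.1828]] yaw mid 0.0959 yaw cross [np.float64(0.0951), np.float64(0.0951)] [0.0715 0.0722]
```

```bash
python3 -m pendant '[{"x":-0.4,"y":-3.6,"z":0,"yaw":-0.03},{"x":-0.4,"y":-3.6,"z":0,"yaw":-0.03},{"x":-0.4,"y":-3.6,"z":0,"yaw":-0.03},{"x":-0.4,"y":-3.6,"z":0,"yaw":-0.03},{"x":-0.4,"y":-3.6,"z":0,"yaw":-0.03},{"x":-0.4,"y":-3.6,"z":0,"yaw":-0.03},{"x":-0.4,"y":-3.6,"z":0,"yaw":-0.03},{"x":-0.4,"y":-3.6,"z":0,"yaw":-0.03},{"x":-0.4,"y":-3.4,"z":0,"yaw":-0.035},{"x":0,"y":0,"z":0,"yaw":0},{"x":0,"y":0,"z":0,"yaw":0}]'
python3 - <<'E'
from h import *
import pickle
c=capture('wrist'); save(c,'w3'); pickle.dump(c,open('w3.pkl','wb')); o=observe(); print(o['time'],o['eef_pos'],o['orientation'])
im=c['img'][80:272,170:345,::-1]
cv2.imwrite('pics/w3z.png',cv2.resize(im,None,fx=3.1,fy=3.1,interpolation=cv2.INTER_CUBIC))
E
```

```text
time: 2.42
eef_pos: [0.4941, -0.1396, 0.4046]
orientation: [0.089, 0.996, 0.0, -0.0]
ft_force: [-0.3, 0.7, -0.1]
width: 0.0915
2.4667 [ 0.49456709 -0.13778242  0.40464685] [ 8.76767075e-02  9.96148847e-01  4.68701475e-04 -2.23500662e-04]
```

View pics/w3.png

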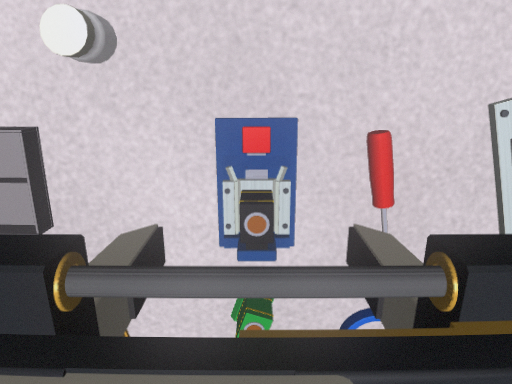

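View pics/w3z.png

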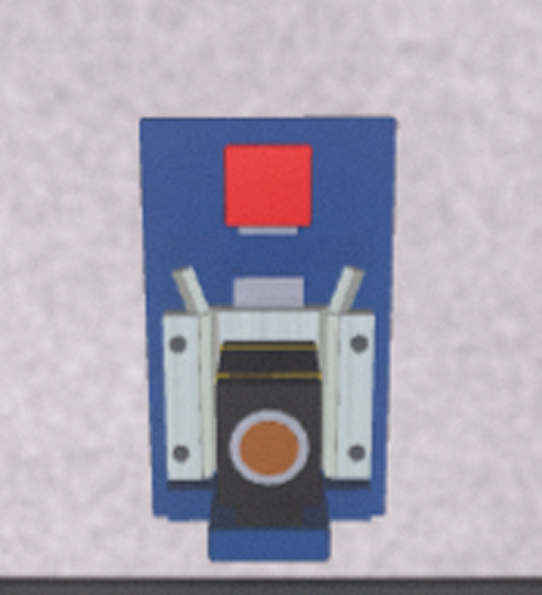

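The dock is in view with its pad at (257,140), rail screws at about (227,191) and (286,190), and the window at (257,224). The head sits at home between the rails.

```bash
python3 - <<'E'
from h import *
import pickle
c=pickle.load(open('w3.pkl','rb'))
z=lambda L:[(170+(u+.5)/3.1-.5,80+(v+.5)/3.1-.5) for u,v in L]
def rep(n,L,zz):
    W=world(c,z(L),zz); m=(W[::2]+W[1::2])/2
    d=m[-1]-m[0]; w=W[0::2]-W[1::2]
    print(n,W.mean(0).round(4),'mids',m[:,:2].round(4).tolist(),'yaw mid',np.arctan2(d[1],d[0]).round(4),'yaw cross',[np.arctan2(-x[0],x[1]).round(4) for x in w*np.sign(w[:,1:2])],np.linalg.norm(w,axis=1).round(4))
P=cloud(c)
for u,v in z([(268,185),(268,448),(180,400),(358,400),(170,200)]): print(np.nanmedian(P[int(v)-2:int(v)+3,int(u)-2:int(u)+3,2]).round(4))
rep('screws',[(178,344),(359,344),(180,453),(357,453)],.033)
rep('pad',[(225,145),(311,145),(226,227),(312,227)],.020)
rep('foot',[(140,119),(397,118),(152,515),(385,515)],.008)
rep('window',[(230,447),(308,447)],.081)
o=observe(); q=o['orientation']; print('tool yaw',2*np.arctan2(q[1],q[0])-np.pi)
E
```

```text
0.0202
0.0832
0.0333
0.0335
0.0066
screws [ 0.5426 -0.1481  0.033 ] mids [[0.5229, -0.1445], [0.5624, -0.1516]] yaw mid -0.179 yaw cross [np.float64(-0.1795), np.float64(-0.1794)] [0.062  0.0625]
pad [ 0.4716 -0.1352  0.02  ] mids [[0.4578, -0.1328], [0.4854, -0.1375]] yaw mid -0.1668 yaw cross [np.float64(-0.1796), np.float64(-0.1796)] [0.029  0.0296]
foot [ 0.5239 -0.1446  0.008 ] mids [[0.45, -0.1313], [0.5977, -0.158]] yaw mid -0.1789 yaw cross [np.float64(-0.1758), np.float64(-0.1794)] [0.0891 0.0897]
window [ 0.5411 -0.1477  0.081 ] mids [[0.5411, -0.1477]] yaw mid 0.0 yaw cross [np.float64(-0.1795)] [0.0237]
tool yaw -0.17557888248189402
```

```bash
python3 -m pendant '[{"x":-1,"y":0.2,"z":-2,"yaw":0},{"x":-1,"y":0.2,"z":-2,"yaw":0},{"x":-1,"y":0,"z":-2,"yaw":0},{"x":0,"y":0,"z":-2,"yaw":0},{"x":0,"y":0,"z":-2,"yaw":0},{"x":0,"y":0,"z":-2,"yaw":0},{"x":0,"y":0,"z":-2,"yaw":0},{"x":0,"y":0,"z":-2,"yaw":0},{"x":0,"y":0,"z":-2,"yaw":0},{"x":0,"y":0,"z":-1,"yaw":0},{"x":0,"y":0,"z":0,"yaw":0},{"x":0,"y":0,"z":0,"yaw":0}]' 255 20
python3 - <<'E'
from h import *
import pickle
o=observe(); print(o['time'],o['eef_pos'],o['ft_force'])
c=capture('wrist'); save(c,'w4'); pickle.dump(c,open('w4.pkl','wb')); 
c=capture('side'); cv2.imwrite('pics/s4.png',cv2.resize(c['img'][150:300,180:340,::-1],None,fx=4,fy=4,interpolation=cv2.INTER_CUBIC))
E
```

```text
time: 3.47
eef_pos: [0.465, -0.1335, 0.2147]
orientation: [0.087, 0.996, 0.0, -0.0]
ft_force: [0.4, -1.0, 0.9]
width: 0.0163
3.4667 [ 0.46501624 -0.1335166   0.21471236] [ 0.35880378 -0.99037863  0.85350289]
```

View pics/w4.png

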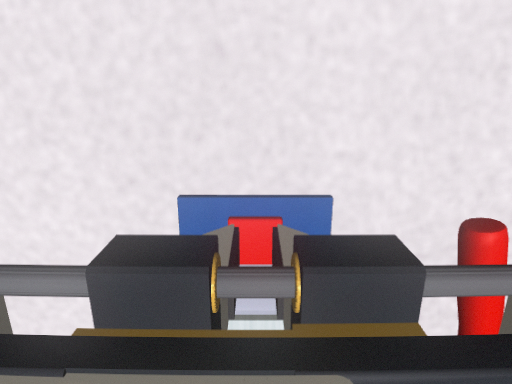

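View pics/s4.png

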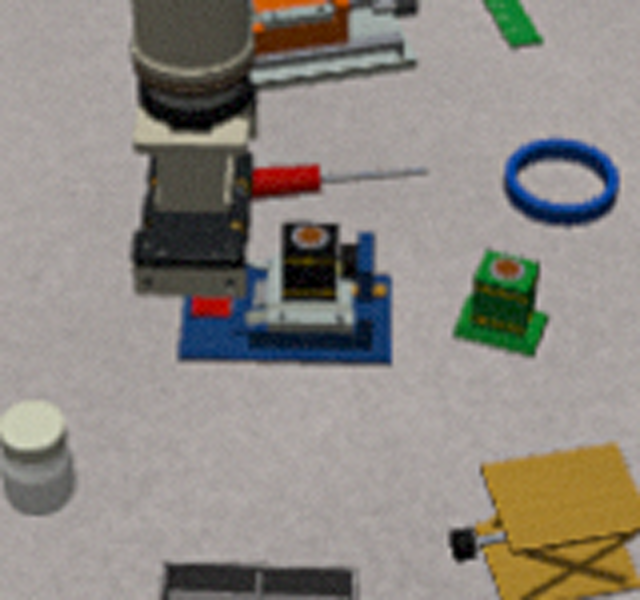

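```bash
python3 -m pendant '[{"x":-0.2,"y":0,"z":-0.5,"yaw":0},{"x":0,"y":0,"z":-0.5,"yaw":0},{"x":0,"y":0,"z":-0.4,"yaw":0},{"x":0,"y":0,"z":0,"yaw":0},{"x":0,"y":0,"z":-0.1,"yaw":0},{"x":0,"y":0,"z":-0.1,"yaw":0},{"x":0,"y":0,"z":-0.1,"yaw":0},{"x":0,"y":0,"z":0,"yaw":0}]'
python3 -m pendant '[{"x":0,"y":0,"z":-0.1,"yaw":0},{"x":0,"y":0,"z":-0.1,"yaw":0},{"x":0,"y":0,"z":-0.1,"yaw":0},{"x":0,"y":0,"z":0,"yaw":0}]'
```

```text
time: 4.23
eef_pos: [0.4629, -0.1352, 0.1977]
orientation: [0.088, 0.996, -0.0, 0.0]
ft_force: [-0.4, -0.2, 1.0]
width: 0.0005
time: 4.57
eef_pos: [0.4629, -0.1352, 0.1947]
orientation: [0.088, 0.996, -0.0, 0.0]
ft_force: [-0.9, 0.7, 1.9]
width: 0.0006
```

```bash
python3 -m pendant '[{"x":0,"y":0,"z":-0.1,"yaw":0},{"x":0,"y":0,"z":-0.1,"yaw":0},{"x":0,"y":0,"z":0,"yaw":0}]';python3 -m pendant '[{"x":0,"y":0,"z":-0.05,"yaw":0},{"x":0,"y":0,"z":-0.05,"yaw":0},{"x":0,"y":0,"z":0,"yaw":0}]'
python3 - <<'E'
from h import *
c=capture('side'); cv2.imwrite('pics/s5.png',cv2.resize(c['img'][150:300,180:340,::-1],None,fx=4,fy=4,interpolation=cv2.INTER_CUBIC))
E
```

```text
time: 4.82
eef_pos: [0.4629, -0.1352, 0.1926]
orientation: [0.088, 0.996, -0.0, 0.0]
ft_force: [-0.0, -0.4, 2.9]
width: 0.0004
time: 5.07
eef_pos: [0.4629, -0.1352, 0.1917]
orientation: [0.088, 0.996, -0.0, 0.0]
ft_force: [0.6, -0.7, 2.7]
width: 0.0006
```

View pics/s5.png

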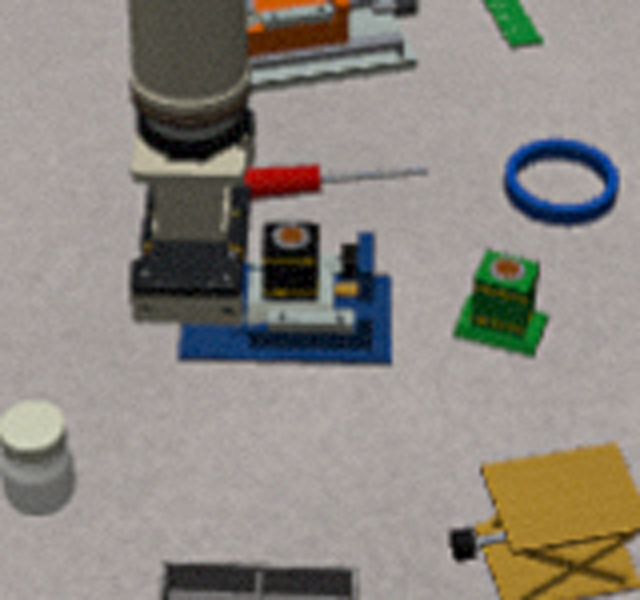

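The head has popped out: its window moved about 19 px towards the pad, roughly 15 mm. I'll rise, open the gripper and look again.

```bash
python3 -m pendant '[{"x":0,"y":0,"z":0.8,"yaw":0},{"x":0,"y":0,"z":2,"yaw":0},{"x":0,"y":0,"z":2,"yaw":0},{"x":0,"y":0,"z":2,"yaw":0},{"x":0,"y":0,"z":2,"yaw":0},{"x":0.5,"y":0,"z":2,"yaw":0},{"x":1,"y":-0.1,"z":2,"yaw":0},{"x":0.5,"y":-0.1,"z":2,"yaw":0},{"x":0,"y":0,"z":0,"yaw":0},{"x":0,"y":0,"z":0,"yaw":0}]' 0
python3 - <<'E'
from h import *
import pickle
c=capture('wrist'); save(c,'w6'); pickle.dump(c,open('w6.pkl','wb')); o=observe(); print(o['time'],o['eef_pos'],o['orientation'],o['width'])
E
```

```text
time: 5.95
eef_pos: [0.4832, -0.1371, 0.3411]
orientation: [0.088, 0.996, -0.0, 0.001]
ft_force: [0.0, -0.6, -0.1]
width: 0.0627
6.0 [ 0.48239976 -0.1369512   0.33986333] [ 8.82172773e-02  9.96101254e-01  9.03943175e-06 -5.41912944e-05] 0.06651863323696777
```

View pics/w6.png

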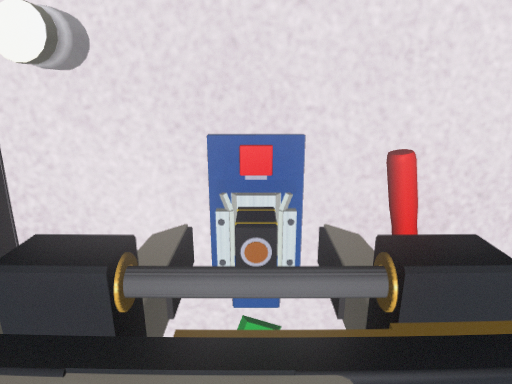

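```bash
python3 - <<'E'
from h import *
import pickle
c=pickle.load(open('w6.pkl','rb'))
cv2.imwrite('pics/w6z.png',cv2.resize(c['img'][180:270,200:312,::-1],None,fx=6,fy=6,interpolation=cv2.INTER_CUBIC))
W=world(c,[(256,252)],.081);print(W)
o=np.array([.542,-.148]);a=-.178;d=W[0,:2]-o;print(d[0]*np.cos(a)+d[1]*np.sin(a),-d[0]*np.sin(a)+d[1]*np.cos(a))
print(world(c,[(220.7,222),(292,222),(222,262),(290.5,262)],.033), world(c,[(256,161)],.02))
E
```

```text
[[ 0.52853461 -0.14532256  0.081     ]]
-0.013726702190686009 0.00025093449749384817
[[ 0.51763596 -0.17540068  0.033     ]
 [ 0.52887213 -0.1126396   0.033     ]
 [ 0.55685549 -0.18239321  0.033     ]
 [ 0.56804893 -0.11983121  0.033     ]] [[ 0.47119927 -0.13501402  0.02      ]]
```

View pics/w6z.png

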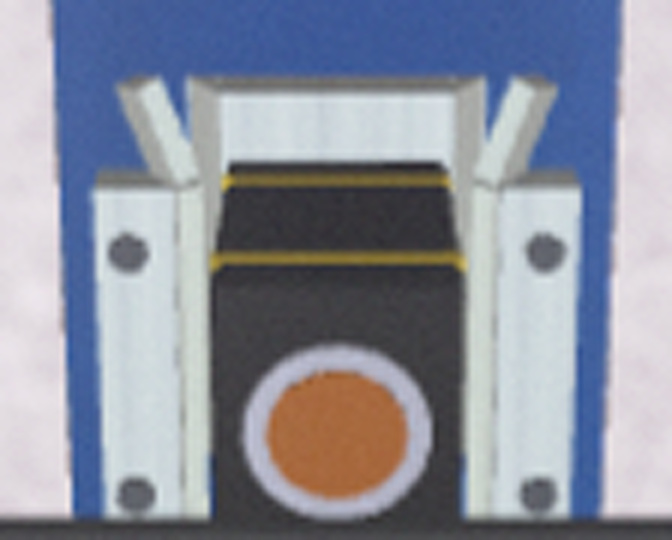

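```bash
python3 -m pendant '[{"x":2.3,"y":-0.4,"z":0,"yaw":0},{"x":2.3,"y":-0.4,"z":0,"yaw":0},{"x":0,"y":0,"z":-2,"yaw":0},{"x":0,"y":0,"z":-2,"yaw":0},{"x":0,"y":0,"z":-2,"yaw":0},{"x":0,"y":0,"z":-2,"yaw":0},{"x":0,"y":0,"z":-1,"yaw":0},{"x":0,"y":0,"z":0,"yaw":0}]' 0
python3 - <<'E'
from h import *
import pickle
c=capture('wrist'); save(c,'w7'); pickle.dump(c,open('w7.pkl','wb')); o=observe(); print(o['time'],o['eef_pos'],o['orientation'],o['width'],o['ft_force'])
E
```

```text
time: 6.67
eef_pos: [0.5267, -0.1446, 0.2463]
orientation: [0.088, 0.996, 0.001, -0.004]
ft_force: [-0.7, -0.2, -0.0]
width: 0.0917
6.7167 [ 0.52758645 -0.14481196  0.24795933] [ 8.82427994e-02  9.96096309e-01  4.09992038e-04 -2.27667471e-03] 0.09176783228811372 [ 0.22790593 -0.48281797 -0.53586902]
```

View pics/w7.png

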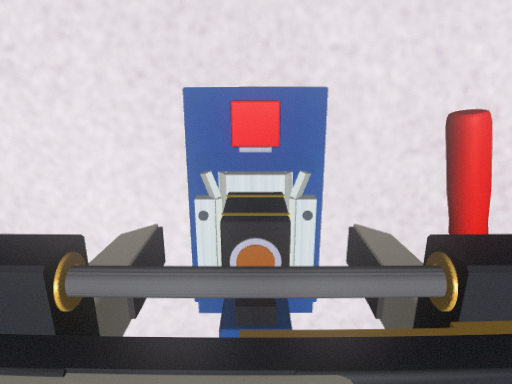

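The block is centred at column 255.5 between the fingers, at 164 and 348. Next I lower and close.

```bash
python3 -m pendant '[{"x":0,"y":0,"z":-1.4,"yaw":0},{"x":0,"y":0,"z":-1.4,"yaw":0},{"x":0,"y":0,"z":0,"yaw":0},{"x":0,"y":0,"z":0,"yaw":0}]'
python3 -m pendant '[{"x":0,"y":0,"z":0,"yaw":0},{"x":0,"y":0,"z":0,"yaw":0},{"x":0,"y":0,"z":0,"yaw":0},{"x":0,"y":0,"z":0,"yaw":0},{"x":0,"y":0,"z":0,"yaw":0},{"x":0,"y":0,"z":0,"yaw":0},{"x":0,"y":0,"z":0,"yaw":0},{"x":0,"y":0,"z":0,"yaw":0},{"x":0,"y":0,"z":0,"yaw":0},{"x":0,"y":0,"z":0,"yaw":0}]' 255 10
```

```text
time: 7.05
eef_pos: [0.5288, -0.1451, 0.2222]
orientation: [0.088, 0.996, 0.0, -0.0]
ft_force: [0.3, -0.2, -0.0]
width: 0.0919
time: 7.88
eef_pos: [0.5288, -0.1451, 0.2217]
orientation: [0.088, 0.996, 0.0, -0.0]
ft_force: [0.3, 0.4, 1.2]
width: 0.0317
```

```bash
python3 -m pendant '[{"x":0,"y":0,"z":0,"yaw":0},{"x":0,"y":0,"z":0,"yaw":0},{"x":-0.25,"y":0.045,"z":0,"yaw":0},{"x":-0.25,"y":0.045,"z":0,"yaw":0},{"x":-0.25,"y":0.045,"z":0,"yaw":0},{"x":-0.25,"y":0.045,"z":0,"yaw":0}]' 255 30
python3 -m pendant '[{"x":-0.5,"y":0.09,"z":0,"yaw":0},{"x":-0.5,"y":0.09,"z":0,"yaw":0},{"x":-0.5,"y":0.09,"z":0,"yaw":0},{"x":-0.5,"y":0.09,"z":0,"yaw":0}]'
```

```text
time: 8.38
eef_pos: [0.5185, -0.1433, 0.2217]
orientation: [0.088, 0.996, 0.0, 0.0]
ft_force: [1.0, -0.0, -1.5]
width: 0.0317
time: 8.72
eef_pos: [0.4981, -0.1396, 0.2217]
orientation: [0.088, 0.996, 0.0, -0.0]
ft_force: [1.3, -0.6, -1.2]
width: 0.0318
```

```bash
python3 -m pendant '[{"x":-0.5,"y":0.09,"z":0,"yaw":0},{"x":-0.5,"y":0.09,"z":0,"yaw":0},{"x":-0.5,"y":0.09,"z":0,"yaw":0},{"x":-0.5,"y":0.09,"z":0,"yaw":0},{"x":-0.5,"y":0.09,"z":0,"yaw":0},{"x":-0.5,"y":0.09,"z":0,"yaw":0},{"x":-0.5,"y":0.09,"z":0,"yaw":0},{"x":-0.5,"y":0.09,"z":0,"yaw":0},{"x":-0.5,"y":0.09,"z":0,"yaw":0},{"x":-0.5,"y":0.09,"z":0,"yaw":0},{"x":0,"y":0,"z":0,"yaw":0}]'
python3 - <<'E'
from h import *
c=capture('side'); cv2.imwrite('pics/s8.png',cv2.resize(c['img'][150:300,180:340,::-1],None,fx=4,fy=4,interpolation=cv2.INTER_CUBIC))
E
```

```text
time: 9.63
eef_pos: [0.4474, -0.1305, 0.2214]
orientation: [0.088, 0.996, 0.0, -0.001]
ft_force: [-0.5, 0.0, -3.9]
width: 0.0317
```

View pics/s8.png

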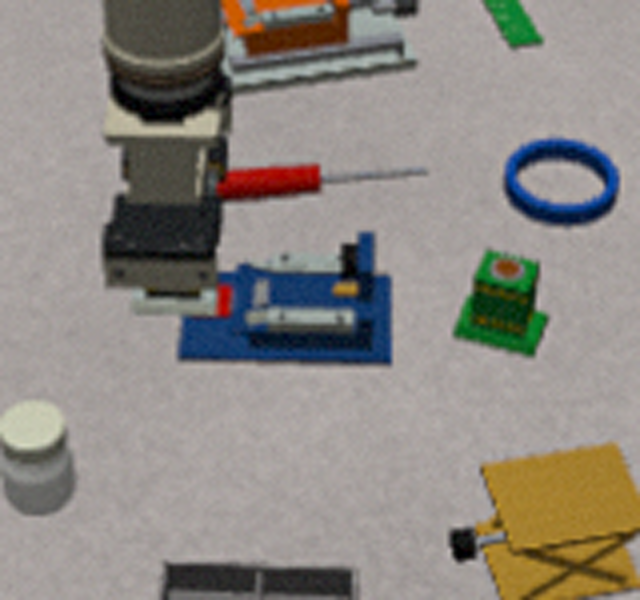

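```bash
python3 -m pendant '[{"x":0,"y":0,"z":1,"yaw":0},{"x":0,"y":0,"z":2,"yaw":0},{"x":0,"y":0,"z":2,"yaw":0},{"x":0,"y":0,"z":2,"yaw":0},{"x":0,"y":0.5,"z":1,"yaw":0},{"x":0.1,"y":1.8,"z":0,"yaw":0.02},{"x":0.2,"y":2.5,"z":0,"yaw":0.025},{"x":0.3,"y":2.5,"z":0,"yaw":0.025},{"x":0.3,"y":2.5,"z":0,"yaw":0.025},{"x":0.3,"y":2.5,"z":0,"yaw":0.025},{"x":0.3,"y":2.5,"z":0,"yaw":0.025},{"x":0.3,"y":2.5,"z":0,"yaw":0.025}]'
python3 -m pendant '[{"x":0.3,"y":2.5,"z":0,"yaw":0.025},{"x":0.3,"y":2.5,"z":0,"yaw":0.025},{"x":0.3,"y":2.5,"z":0,"yaw":0.025},{"x":0,"y":2.5,"z":0,"yaw":0.025},{"x":0,"y":1.5,"z":0,"yaw":0},{"x":0,"y":0.5,"z":0,"yaw":0},{"x":0,"y":0,"z":0,"yaw":0},{"x":0,"y":0,"z":0,"yaw":0}]'
python3 - <<'E'
from h import *
import pickle
c=capture('wrist'); save(c,'w9'); pickle.dump(c,open('w9.pkl','wb')); o=observe();q=o['orientation']; print(o['time'],o['eef_pos'],2*np.arctan2(q[1],q[0])-np.pi,o['ft_force'],o['width'])
E
```

```text
time: 10.68
eef_pos: [0.4667, 0.0439, 0.302]
orientation: [0.003, 1.0, 0.0, 0.0]
ft_force: [0.2, -0.9, -3.5]
width: 0.0319
time: 11.35
eef_pos: [0.4757, 0.1616, 0.3016]
orientation: [-0.047, 0.999, -0.0, -0.0]
ft_force: [0.2, -0.0, -4.1]
width: 0.0314
11.4 [0.47582581 0.16093134 0.3015635 ] 0.09177302900131368 [ 0.10958425 -0.12034703 -3.35999199] 0.032194362080353374
```

View pics/w9.png

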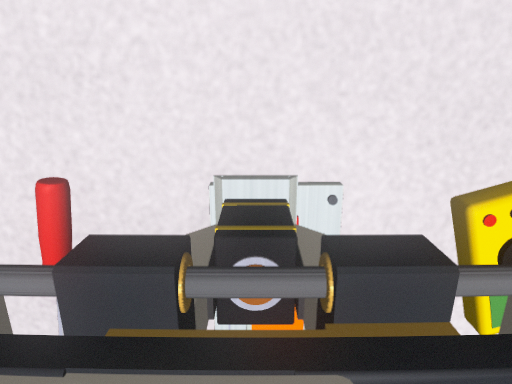

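```bash
python3 -m pendant '[{"x":0,"y":1.0,"z":-1,"yaw":0.003},{"x":0,"y":0.6,"z":-2,"yaw":0},{"x":0,"y":0,"z":-1.5,"yaw":0},{"x":0,"y":0,"z":-0.4,"yaw":0},{"x":0,"y":0,"z":0,"yaw":0},{"x":0,"y":0,"z":0,"yaw":0}]'
python3 - <<'E'
from h import *
import pickle
c=capture('wrist'); save(c,'w10'); pickle.dump(c,open('w10.pkl','wb')); o=observe();q=o['orientation']; print(o['time'],o['eef_pos'],2*np.arctan2(q[1],q[0])-np.pi,o['ft_force'],o['width'])
cv2.imwrite('pics/w10z.png',cv2.resize(c['img'][190:335,140:372,::-1],None,fx=3.4,fy=3.4,interpolation=cv2.INTER_CUBIC))
s=capture('side'); cv2.imwrite('pics/s10.png',cv2.resize(s['img'][80:190,190:330,::-1],None,fx=5,fy=5,interpolation=cv2.INTER_CUBIC))
e=o['eef_pos'][:2]-[.5742,.1867];a=.095;print('s',e@[np.cos(a),np.sin(a)],'lat',e@[-np.sin(a),np.cos(a)])
E
```

```text
time: 11.9
eef_pos: [0.4759, 0.1779, 0.2526]
orientation: [-0.048, 0.999, -0.0, -0.0]
ft_force: [0.2, -0.0, -3.9]
width: 0.0315
11.95 [0.47622614 0.17804524 0.25311318] 0.09532826740853295 [ 0.39687723  0.56202958 -3.38053364] 0.03213020188272458
s -0.09835305096694164 lat 0.0006777905598683524
```

View pics/w10z.png

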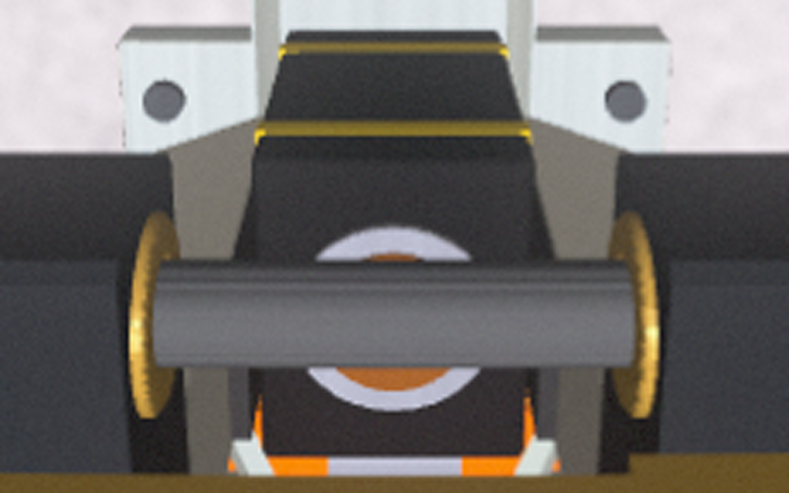

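View pics/s10.png

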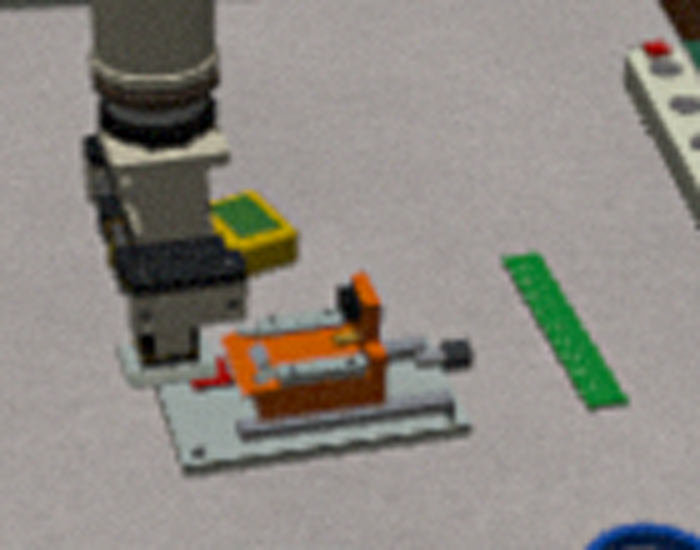

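```bash
python3 -m pendant '[{"x":0,"y":0,"z":-0.25,"yaw":0},{"x":0,"y":0,"z":-0.2,"yaw":0},{"x":0,"y":0,"z":0,"yaw":0},{"x":0.5,"y":0.047,"z":0,"yaw":0},{"x":0.5,"y":0.047,"z":0,"yaw":0},{"x":0.5,"y":0.047,"z":0,"yaw":0},{"x":0,"y":0,"z":0,"yaw":0}]'
python3 -m pendant '[{"x":0.3,"y":0.028,"z":0,"yaw":0},{"x":0.3,"y":0.028,"z":0,"yaw":0},{"x":0.3,"y":0.028,"z":0,"yaw":0},{"x":0.3,"y":0.028,"z":0,"yaw":0},{"x":0,"y":0,"z":0,"yaw":0}]'
```

```text
time: 12.58
eef_pos: [0.4924, 0.1798, 0.2486]
orientation: [-0.048, 0.999, 0.0, 0.001]
ft_force: [-0.5, 0.2, -2.7]
width: 0.0321
time: 13.0
eef_pos: [0.5035, 0.1809, 0.2483]
orientation: [-0.048, 0.999, 0.0, 0.0]
ft_force: [-0.1, -0.3, -3.2]
width: 0.0317
```

```bash
for i in 1 2; do :; done; python3 -m pendant '[{"x":0.25,"y":0.024,"z":0,"yaw":0},{"x":0.25,"y":0.024,"z":0,"yaw":0},{"x":0.25,"y":0.024,"z":0,"yaw":0},{"x":0.25,"y":0.024,"z":0,"yaw":0},{"x":0,"y":0,"z":0,"yaw":0}]'
python3 -m pendant '[{"x":0.25,"y":0.024,"z":0,"yaw":0},{"x":0.25,"y":0.024,"z":0,"yaw":0},{"x":0.25,"y":0.024,"z":0,"yaw":0},{"x":0.25,"y":0.024,"z":0,"yaw":0},{"x":0,"y":0,"z":0,"yaw":0}]'
```

```text
time: 13.42
eef_pos: [0.5134, 0.1818, 0.2483]
orientation: [-0.048, 0.999, 0.0, 0.0]
ft_force: [-0.2, -0.2, -2.1]
width: 0.0318
time: 13.83
eef_pos: [0.5237, 0.1828, 0.2485]
orientation: [-0.048, 0.999, 0.0, 0.001]
ft_force: [0.2, -0.2, -2.7]
width: 0.0319
```

```bash
python3 -m pendant '[{"x":0.25,"y":0.024,"z":0,"yaw":0},{"x":0.25,"y":0.024,"z":0,"yaw":0},{"x":0.25,"y":0.024,"z":0,"yaw":0},{"x":0.25,"y":0.024,"z":0,"yaw":0},{"x":0,"y":0,"z":0,"yaw":0}]'
python3 - <<'E'
from h import *
s=capture('side'); cv2.imwrite('pics/s11.png',cv2.resize(s['img'][80:190,190:330,::-1],None,fx=5,fy=5,interpolation=cv2.INTER_CUBIC))
c=capture('wrist'); save(c,'w11')
E
```

```text
time: 14.25
eef_pos: [0.5335, 0.1837, 0.2483]
orientation: [-0.048, 0.999, 0.0, 0.0]
ft_force: [0.5, 0.2, -2.3]
width: 0.0315
```

View pics/s11.png

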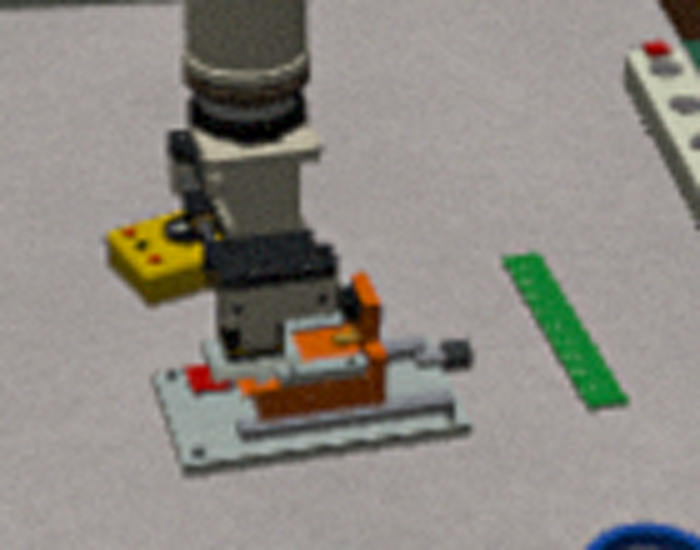

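View pics/w11.png

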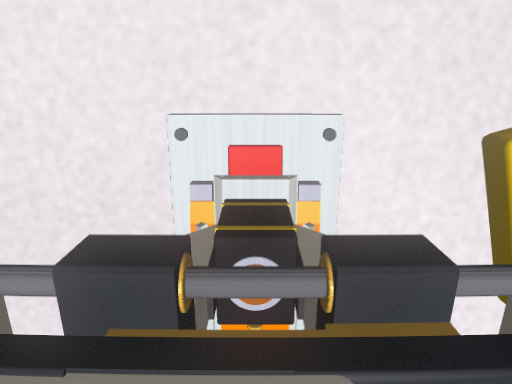

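The plate is in the rails and centred, with the foot screws at columns 181 and 329 and the block at 255. I'll continue by feel.

```bash
python3 -m pendant '[{"x":0.25,"y":0.024,"z":0,"yaw":0},{"x":0.25,"y":0.024,"z":0,"yaw":0},{"x":0.25,"y":0.024,"z":0,"yaw":0},{"x":0.25,"y":0.024,"z":0,"yaw":0},{"x":0,"y":0,"z":0,"yaw":0}]'
python3 -m pendant '[{"x":0.25,"y":0.024,"z":0,"yaw":0},{"x":0.25,"y":0.024,"z":0,"yaw":0},{"x":0.25,"y":0.024,"z":0,"yaw":0},{"x":0.25,"y":0.024,"z":0,"yaw":0},{"x":0,"y":0,"z":0,"yaw":0}]'
python3 -m pendant '[{"x":0.2,"y":0.019,"z":0,"yaw":0},{"x":0.2,"y":0.019,"z":0,"yaw":0},{"x":0.2,"y":0.019,"z":0,"yaw":0},{"x":0,"y":0,"z":0,"yaw":0}]'
```

```text
time: 14.77
eef_pos: [0.5434, 0.1847, 0.2483]
orientation: [-0.048, 0.999, 0.0, 0.0]
ft_force: [-0.3, -0.8, -2.9]
width: 0.0316
time: 15.18
eef_pos: [0.5535, 0.1856, 0.2483]
orientation: [-0.048, 0.999, 0.0, 0.0]
ft_force: [-0.1, -0.7, -2.4]
width: 0.0316
time: 15.52
eef_pos: [0.5593, 0.1862, 0.2483]
orientation: [-0.048, 0.999, 0.0, 0.0]
ft_force: [-0.3, 0.4, -2.2]
width: 0.0321
```

```bash
python3 -m pendant '[{"x":0,"y":0,"z":-0.05,"yaw":0},{"x":0,"y":0,"z":0,"yaw":0}]'
python3 -m pendant '[{"x":0.1,"y":0.0095,"z":0,"yaw":0},{"x":0.1,"y":0.0095,"z":0,"yaw":0},{"x":0.1,"y":0.0095,"z":0,"yaw":0},{"x":0,"y":0,"z":0,"yaw":0}]'
python3 -m pendant '[{"x":0.1,"y":0.0095,"z":0,"yaw":0},{"x":0.1,"y":0.0095,"z":0,"yaw":0},{"x":0.1,"y":0.0095,"z":0,"yaw":0},{"x":0,"y":0,"z":0,"yaw":0}]'
```

```text
time: 15.68
eef_pos: [0.5591, 0.1862, 0.2478]
orientation: [-0.048, 0.999, 0.0, 0.0]
ft_force: [-0.1, 0.2, -1.8]
width: 0.032
time: 16.02
eef_pos: [0.5615, 0.1866, 0.2477]
orientation: [-0.048, 0.999, -0.0, -0.0]
ft_force: [-3.3, -0.1, 1.4]
width: 0.0319
time: 16.35
eef_pos: [0.5627, 0.1869, 0.2478]
orientation: [-0.048, 0.999, -0.001, -0.003]
ft_force: [-10.6, -1.5, 9.7]
width: 0.0319
```

```bash

python3 - <<'E'
from h import *
s=capture('side'); cv2.imwrite('pics/s12.png',cv2.resize(s['img'][80:190,190:330,::-1],None,fx=5,fy=5,interpolation=cv2.INTER_CUBIC))
c=capture('wrist'); save(c,'w12'); o=observe(); print(o['eef_pos'],o['orientation'],o['ft_force'],o['wrist_torque'])
E
```

```text
[0.56263301 0.18686818 0.2478151 ] [-4.84105645e-02  9.98823088e-01 -7.57451054e-04 -2.87804602e-03] [-11.21337325  -1.74473749   9.4112331 ] [-0.33897115  2.52233682 -0.03065109]
```

View pics/s12.png

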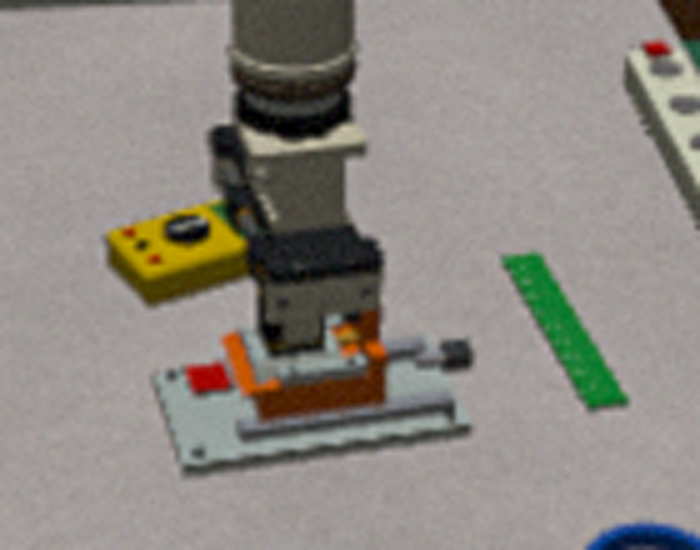

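View pics/w12.png

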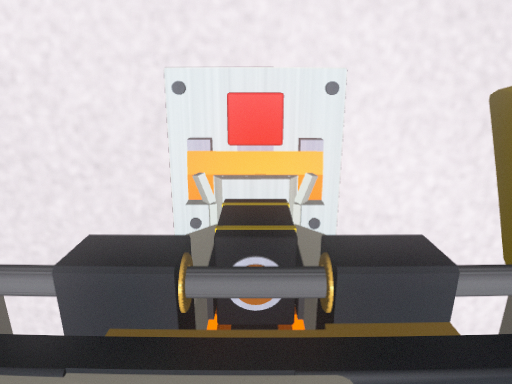

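```bash
python3 -m pendant '[{"x":0,"y":0,"z":0.05,"yaw":0},{"x":0,"y":0,"z":0,"yaw":0}]'
python3 -m pendant '[{"x":0.1,"y":0.0095,"z":0,"yaw":0},{"x":0.1,"y":0.0095,"z":0,"yaw":0},{"x":0,"y":0,"z":0,"yaw":0}]'
```

```text
time: 16.62
eef_pos: [0.5631, 0.1868, 0.2478]
orientation: [-0.048, 0.999, -0.0, -0.002]
ft_force: [-7.6, -0.6, 3.7]
width: 0.0323
time: 16.87
eef_pos: [0.5648, 0.1871, 0.2478]
orientation: [-0.048, 0.999, -0.001, -0.003]
ft_force: [-9.0, -0.9, 6.0]
width: 0.032
```

```bash
python3 -m pendant '[{"x":0.1,"y":0.0095,"z":0.03,"yaw":0},{"x":0.1,"y":0.0095,"z":0.03,"yaw":0},{"x":0.1,"y":0.0095,"z":0,"yaw":0},{"x":0,"y":0,"z":0,"yaw":0}]'
python3 -m pendant '[{"x":0.1,"y":0.0095,"z":0,"yaw":0},{"x":0.1,"y":0.0095,"z":0,"yaw":0},{"x":0.1,"y":0.0095,"z":0,"yaw":0},{"x":0,"y":0,"z":0,"yaw":0}]'
```

```text
time: 17.2
eef_pos: [0.568, 0.1873, 0.2479]
orientation: [-0.048, 0.999, -0.001, -0.003]
ft_force: [-6.9, -0.8, 1.9]
width: 0.0318
time: 17.53
eef_pos: [0.5706, 0.1876, 0.2479]
orientation: [-0.048, 0.999, -0.001, -0.003]
ft_force: [-8.3, -0.5, 1.6]
width: 0.0319
```

```bash
python3 -m pendant '[{"x":0.1,"y":0.0095,"z":0,"yaw":0},{"x":0.1,"y":0.0095,"z":0,"yaw":0},{"x":0,"y":0,"z":0,"yaw":0}]'
python3 -m pendant '[{"x":0.1,"y":0.0095,"z":0,"yaw":0},{"x":0,"y":0,"z":0,"yaw":0}]'
python3 - <<'E'
from h import *
c=capture('wrist'); save(c,'w13'); P=cloud(c); hsv=cv2.cvtColor(c['img'],cv2.COLOR_RGB2HSV)
m=((hsv[...,0]<6)|(hsv[...,0]>174))&(hsv[...,1]>150); m[:, :200]=0;m[:,310:]=0;m[200:]=0; print(np.nanmean(P[m],0),m.sum())
f=P[80:100,185:215,2];print('foot',np.nanmean(f)); o=observe(); print(o['eef_pos'],o['ft_force'])
E
```

```text
time: 17.78
eef_pos: [0.5726, 0.1877, 0.2479]
orientation: [-0.048, 0.999, -0.001, -0.003]
ft_force: [-9.1, -0.0, 3.1]
width: 0.0319
time: 17.95
eef_pos: [0.5733, 0.1878, 0.2479]
orientation: [-0.048, 0.999, -0.001, -0.004]
ft_force: [-8.7, -1.1, 3.9]
width: 0.0322
[0.50215273 0.18000427 0.04280035] 2967
foot 0.012318097185095085
[0.57333254 0.18785253 0.24790285] [-10.26031588  -1.03390813   4.10381923]
```

View pics/w13.png

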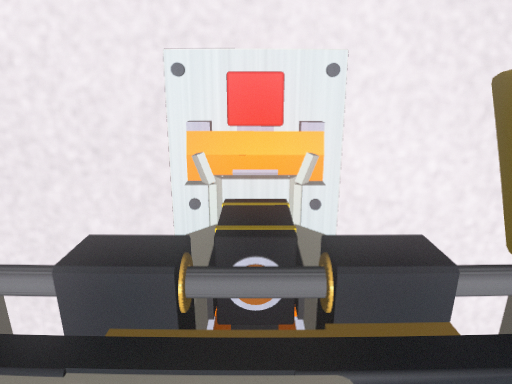

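The pad reads 42.8 mm high against 46 when up, so the catch has not clicked yet. I'll push on.

```bash
cat > pad.py <<'E'
from h import *
c=capture('wrist'); P=cloud(c); hsv=cv2.cvtColor(c['img'],cv2.COLOR_RGB2HSV)
m=((hsv[...,0]<6)|(hsv[...,0]>174))&(hsv[...,1]>150); m[:, :200]=0;m[:,310:]=0;m[200:]=0; print('pad',np.nanmean(P[m],0),m.sum(),'foot',np.nanmean(P[80:100,185:215,2]))
E
python3 -m pendant '[{"x":0.1,"y":0.0095,"z":0,"yaw":0},{"x":0,"y":0,"z":0,"yaw":0}]'; python3 pad.py
python3 -m pendant '[{"x":0.1,"y":0.0095,"z":0,"yaw":0},{"x":0,"y":0,"z":0,"yaw":0}]'; python3 pad.py
```

```text
time: 18.17
eef_pos: [0.5742, 0.188, 0.2479]
orientation: [-0.048, 0.999, -0.001, -0.004]
ft_force: [-9.8, -0.9, 4.7]
width: 0.0321
pad [0.50237751 0.17995278 0.04282199] 2952 foot 0.012350341179942584
time: 18.38
eef_pos: [0.5752, 0.1881, 0.2479]
orientation: [-0.049, 0.999, -0.001, -0.004]
ft_force: [-10.3, -0.4, 3.9]
width: 0.0321
pad [0.50232549 0.18000288 0.04631706] 3125 foot 0.012285630750636607
```

It clicked: the pad is back at 46.3 mm. I'll take the push off, open the gripper and rise.

```bash
python3 -m pendant '[{"x":-0.1,"y":-0.01,"z":0,"yaw":0},{"x":-0.1,"y":-0.01,"z":0,"yaw":0},{"x":0,"y":0,"z":0,"yaw":0}]'; python3 pad.py
python3 -m pendant '[{"x":0,"y":0,"z":0,"yaw":0},{"x":0,"y":0,"z":0,"yaw":0},{"x":0,"y":0,"z":0,"yaw":0},{"x":0,"y":0,"z":0,"yaw":0},{"x":0,"y":0,"z":0,"yaw":0},{"x":0,"y":0,"z":0,"yaw":0},{"x":0,"y":0,"z":0,"yaw":0},{"x":0,"y":0,"z":0,"yaw":0}]' 0;python3 pad.py
```

```text
time: 18.68
eef_pos: [0.5745, 0.1878, 0.2478]
orientation: [-0.048, 0.999, -0.0, -0.002]
ft_force: [-6.1, 0.3, -2.2]
width: 0.0319
pad [0.50227117 0.17997287 0.04628312] 3130 foot 0.012339369021951943
time: 19.4
eef_pos: [0.5759, 0.1878, 0.2489]
orientation: [-0.048, 0.999, 0.0, 0.0]
ft_force: [0.2, -0.0, 0.9]
width: 0.0803
pad [0.50231487 0.17997505 0.04606241] 3072 foot 0.01230445046329487
```

```bash
python3 -m pendant '[{"x":0,"y":0,"z":0,"yaw":0},{"x":0,"y":0,"z":1,"yaw":0},{"x":0,"y":0,"z":2,"yaw":0},{"x":0,"y":0,"z":2,"yaw":0},{"x":0,"y":0,"z":2,"yaw":0},{"x":0,"y":0,"z":2,"yaw":0},{"x":-1,"y":0,"z":2,"yaw":0},{"x":-2,"y":0,"z":2,"yaw":0},{"x":-2,"y":0,"z":1,"yaw":0},{"x":0,"y":0,"z":0,"yaw":0},{"x":0,"y":0,"z":0,"yaw":0}]'
python3 - <<'E'
from h import *
import pickle
c=capture('wrist'); save(c,'w14'); pickle.dump(c,open('w14.pkl','wb'))
cv2.imwrite('pics/w14z.png',cv2.resize(c['img'][100:272,190:325,::-1],None,fx=3.4,fy=3.4,interpolation=cv2.INTER_CUBIC))
t=capture('top'); save(t,'t14'); P=cloud(t)
print('dock pad',np.nanmedian(P[221:228,289:296].reshape(-1,3),0),'stand pad',np.nanmedian(P[211:217,187:194].reshape(-1,3),0))
E
```

```text
time: 20.37
eef_pos: [0.5253, 0.1882, 0.3905]
orientation: [-0.049, 0.999, 0.0, 0.001]
ft_force: [0.6, -0.8, -0.1]
width: 0.092
dock pad [ 0.4715745  -0.13129025  0.01928376] stand pad [0.44397126 0.1016124  0.66850995]
```

View pics/w14z.png

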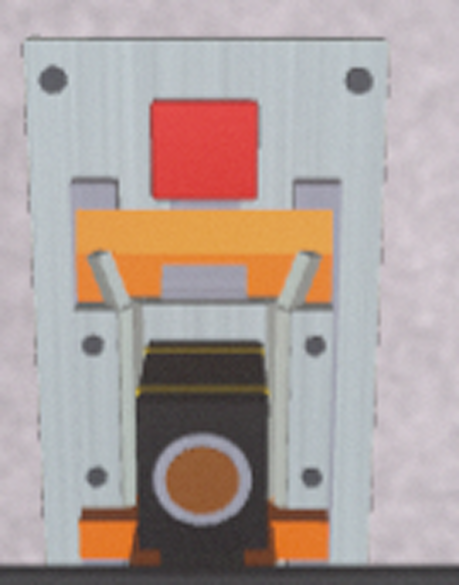

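View pics/t14.png

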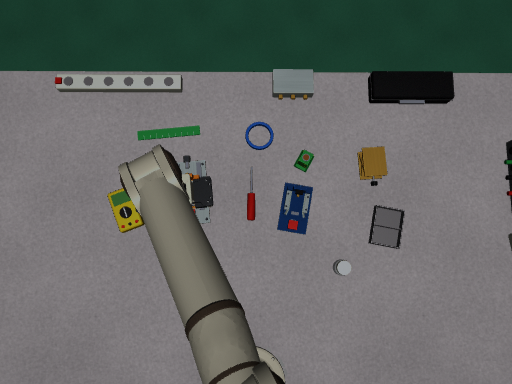

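```bash
python3 - <<'E'
from h import *
import pickle
c=pickle.load(open('w14.pkl','rb'))
z=lambda u,v:(190+(u+.5)/3.4-.5,100+(v+.5)/3.4-.5)
W=world(c,[z(202,480)],.107)[0]; r=world(c,[z(93,345),z(316,345),z(96,477),z(312,477)],.059).mean(0)
a=.095; d=W[:2]-r[:2]; print(W,r,'x',d@[np.cos(a),np.sin(a)],'y',d@[-np.sin(a),np.cos(a)])
P=cloud(c);print('pad z',np.nanmedian(P[132:156,238:262,2]),'tooth z',np.nanmedian(P[181:186,242:258,2]))
print('top z',[np.nanmedian(P[int(z(*p)[1])-1:int(z(*p)[1])+2,int(z(*p)[0])-1:int(z(*p)[0])+2,2]).round(4) for p in [(150,420),(255,420),(150,510),(255,510)]])
from cell import close_job
o=observe();print(o['time'],abs(o['qvel']).max(),o['ft_force']); print(close_job())
E
```

```text
[0.5732195  0.18700173 0.107     ] [0.57448061 0.18687917 0.059     ] x -0.0012437898254845303 y 0.00024163425859115767
pad z 0.046168418315452375 tooth z 0.053358847728313674
top z [np.float64(0.1075), np.float64(0.1071), np.float64(0.1074), np.float64(0.1072)]
20.4667 0.022403244146323418 [-0.26203411 -0.16168961  0.60611248]
the job is handed in; nothing more can be done
None
```

The head is in the test stand with the stand's catch up behind the plate, released, and the job is handed in at 20.5 s. `close_job` gives no verdict, so what follows is only what I measured.

I pressed the dock's catch with about 3 N and the head popped out about 14 mm. I drew it out level and clear of the dock, then slid it into the stand by feel. The peak wrist force was about 11 N along the slide and 10 N vertically.

Last checks before handing in:
- **Position:** the head's middle is 1.2 mm short of the rail centre along x and 0.2 mm off sideways. Its top is level at about 107 mm, as it should be when seated.
- **Stand catch:** the pad reads 46.2 mm high (46 mm when up). It was 42.8 mm before the click, and the tooth is visible standing up behind the plate.
- **Dock catch:** the pad reads 19.3 mm from the top camera (20 mm when up), within that camera's noise.
- **Robot and bench:** the gripper is open, raised and touching nothing. The other things look where they were, but I checked this only by eye in the top view.

Two things disagreed or went less smoothly:
- **Camera offset:** the top and wrist cameras differed by about 2 mm sideways on the pads; I used the wrist readings.
- **Vertical force:** when the plate met the sprung plunger, about 13 N of upward force built up, and I raised the tool slightly to relieve it.

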